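Load a power module into the guarded test box

TASK

Slide the test box's clear guard open, take the green module from the rack and stand it upright on the black pad in the chamber, centred between the two brass contact posts with its brass ends facing them, then slide the guard fully shut. The posts leave no room for fingers at the module's ends, and the rack leaves none at its sides, so it has to be put down on the way (the rubber mat is free for that) and taken again the other way. Set the module down, never drop it, and leave the other modules and the things on the bench where they are.

Things in the scene. Friction and masses are not known exactly. Their poses are not given: they have to be found in the camera images.
- testbox: blue bench test box, fixed, 132 (its x) x 340 (its y) mm, walls 80 mm high and 6 mm thick with aluminium track rails on top of the long walls up to 92 mm. Origin: centre of the underside. Its -y half is an open-topped chamber (inside 120 x 164 mm), its +y half a closed housing; the clear guard lies over the chamber and slides along the box's +y, over the housing, to open
- cradle (a point): where the centre of the module's underside belongs: centre of the top of the black pad (60 x 50 mm) in the chamber, 12 mm above the box's underside; axes as the box. On either side of it along x stands a brass contact post, 36 mm wide (y), 8 mm thick, with inner faces 60 mm apart, leaning outwards at the top as a lead-in; post tops about 62 mm above the pad
- guard (a joint): opening of the guard in m: 0 shut, 0.155 fully open; slides along the box's +y with a friction of about 1.5 N and stays where left. The guard is a clear plate 110 x 166 x 5 mm, underside 82 mm above the box's underside, with yellow end strips
- guard_handle (a point): top centre of the guard's yellow handle, an upright tab 60 mm (box x) by 14 mm (box y, pinch it this way), 36 mm tall above the plate; this point is 123 mm above the box's underside; it moves with the guard and sits straight above the cradle when the guard is shut
- rack: grey storage rack, fixed, base 90 (x) x 172 (y) x 8 mm thick. Origin: centre of the underside. Three slots at y = -52, 0, +52 mm, between cheeks 50 mm long (x), 9 mm thick, that rise to 58 mm above the rack's underside; slots are 43 mm wide and open at their x ends. A module stands in each slot, in any order
- module: the green power module, a brick 54 (x) x 36 (y) x 48 mm tall, about 180 g, with a brass plate on each x end. Origin: centre of its underside. It starts in one of the rack's slots with its long sides (normal y) beside the cheeks, so there it can be gripped only across its 54 mm length; either way round is right
- mat: black rubber mat, fixed, 115 x 170 x 3 mm, clear; the place to set the module down for the regrasp. Origin: centre of the underside
- module_orange: the orange module, same shape as the green one, stands in another slot of the rack. Origin: centre of the underside
- module_black: the black module, same shape, stands in another slot of the rack. Origin: centre of the underside
- screwdriver: a screwdriver lying on the bench, leave alone
- spray: a red spray can, 52 mm across, 160 mm tall, leave alone. Origin: centre of the underside
- jar: an amber jar, 60 mm across, 75 mm tall, leave alone. Origin: centre of the underside
- tape: a yellow roll of tape lying flat, 90 mm across, 20 mm tall, leave alone. Origin: centre of the underside
- mug: a blue mug, 80 mm across, 90 mm tall, leave alone. Origin: centre of the underside

How it is judged:
By the outcome, as a careful person would: the job done as asked, in the order asked, and still so for the second after the job is handed in, with the robot touching nothing.
It also fails if it takes over 72 s, if anything falls off the work surface, if the arm or the gripper's body presses on something with over 40 N, if the wrist force passes 120 N, or if a joint passes its speed limit or range.

ROBOT

A 6-joint arm with a two-finger parallel gripper is mounted at the origin on the work surface. World frame = base frame: x ahead of the robot, y to its left, z up, the work surface at z = 0. Lengths are in m, angles in rad, forces in N, time in s.
With the tool pointing down it reaches from about 0.325 to 0.85 m from the base axis. Payload 15.5 kg.
Tool frame: the origin (TCP) lies at the very end of the fingers, on their centre line; the grasp point (between the pads) lies 19 mm behind it; z points along the fingers, y is the line along which they close (so a half turn about z gives the same grasp; the last joint's range is limited). The gripper opens to 91 mm and grips with 3 to 60 N. Pads are 32 mm wide; open, the fingers measure 118 mm over their backs; the gripper's body (76 mm by 178 mm) begins 60 mm behind the grasp point.
Start: joints at [-1.286, 0.494, 1.345, -0, 1.302, -0.096], TCP at [0.232, -0.58, 0.214] pointing down, gripper open.
Joint ranges: [-2.91, 2.91], [-0.82, 2.16], [0.22, 2.67], [-1.22, 4.37], [0.12, 2.79], [-3.08, 3.08]. Speed limits (rad/s): [1.89, 1.89, 2.57, 3.01, 3.01, 3.01].

INTERFACE

Orientations are given as [roll, pitch, yaw] about the fixed x, y, z axes, in that order (R = Rz(yaw) Ry(pitch) Rx(roll)).
In Python, from bench import get_state, grab_frame, camera_params, sign_off, boxes_of, outline_of, place_of gives the robot as it stands.
- The arm moves only by the shell command python3 -m inch 'ROWS' [OPENING] [FORCE]. ROWS is JSON, a list of rows, each a list of 2 entries, a list of its own where there are three numbers: the shift along the tool's x, y, z in m, then the turn about the tool's z in rad. In form: [[[dx, dy, dz], yaw], ...]. A call has 1 to 10 rows; each row is the pose to reach, as a shift and turn from the pose commanded when the call began, along the tool's axes at that moment; what a row does not reach only later rows make up. A row lasts 1/8 s, in which the tool goes at most 62.5 mm and 10.7 degrees, less where a joint would pass 70% of its speed; a pose out of reach is approached as far as the arm can. A call with a gripper value outside its range is refused whole. OPENING is the opening, from 0 (shut) to 1 (fully open), set as the call begins (- or left out, the last holds). The fingers move at their own pace and stop on an object; FORCE is the grip in N (left out, the last holds). Time passes only in rows, so rows that repeat a pose let the fingers close. It gives the time, the measured TCP pose, the force and the opening at its end, in the units of the state.
- get_state(): the state, without advancing time (a new reading comes with each control period).
- grab_frame(name): name is "scene" or "side" or "wrist"; returns the picture (420x560x3 uint8, red, green, blue); there is no depth.
- camera_params(name): a dict with "intrinsics" (3x3 intrinsics, pixels), "position" and "orientation" of the camera in the world. Camera axes: x right, y down, z forward; pixel columns grow to the right and rows downward; lengths in m; the calibration is good to about 2 mm. A picture is of the moment at which its call begins: read the wrist's pose just before it. camera_params takes no time and is no camera call; for the wrist camera it gives the pose at the moment of the call.
- sign_off(): hands the job in, once; it reports no verdict.
Trained networks look in the newest picture that a camera, given by its name, has taken for a name from the list of things; names that differ only in an ending like _2 or _b are one class to them, and where a whole thing is asked for, a point or a joint stands for the part that bears it (a point fixed in the world has none). Each returns a list of dicts, best first, with "score" (0 to 1); they miss things now and then, are a little off and sometimes report something else, mostly with a low value. They report only what shows in the picture. A call takes as long as a camera call.
- boxes_of(camera, target): "xyz" ([x, y, z] in m, in the coordinates of the camera as it stood for that picture, good to about 4 mm: the middle of the surface that is visible of it).
- outline_of(camera, target): "region" (420x560 bool, what is visible of it).
- place_of(camera, target): "xyz" ([x, y, z] in m, in the coordinates of the camera as it stood for that picture, good to about 4 mm: a listed point, or the origin of a listed thing).
The state is a dict: "t": time; "q": joint angles; "dq": joint speeds; "joint_efforts": joint torques, N m; "tcp_pos": TCP position; "tool_rot": TCP orientation; "wrist_force": force on the tool from outside, world axes, zero at the start; "wrist_torque": the same for the moment, N m; "width": finger opening in m.
Only numpy, scipy, OpenCV 4.12 (cv2) and the standard library are available. Lean on these libraries where they do the work, as an engineer would, in place of code of your own. Each camera call takes 0.05 s, during which the arm holds its last target. There are 200 camera calls.

## Working session

There is one attempt and no reset: what is moved stays moved. The work goes in short steps, Python scripts to look and compute and a shell command to move; the robot and the scene stay as the last step left them, time stands still between calls to the robot, and variables do not carry over. Pictures are saved under pics/ and viewed, on a budget of 10 in all, crops included, one or two more only if the job needs it, and the job is handed in when it is done.

```bash
mkdir -p pics; cat > h.py <<'E'
import numpy as np, cv2
from scipy.spatial.transform import Rotation as R
from bench import *
np.set_printoptions(precision=4,suppress=True)
def rot(o):
    o=np.array(o,float)
    if o.shape==(3,3): return o
    return (R.from_euler('xyz',o) if o.size==3 else R.from_quat(o)).as_matrix()
def w(cam,p,c=None):
    c=c or camera_params(cam); return rot(c['orientation'])@np.array(p)+np.array(c['position'])
def pix(cam,p):
    c=camera_params(cam); q=rot(c['orientation']).T@(np.array(p)-c['position']); k=np.array(c['intrinsics'])@q; return k[:2]/k[2]
def snap(cam,name):
    c=camera_params(cam); f=grab_frame(cam); cv2.imwrite('pics/'+name+'.png',f[:,:,::-1]); return f,c
E
python3 - <<'E'
from h import *
print(camera_params('scene')); print(get_state())
for cam in ('scene','side'):
    f,c=snap(cam,cam+'0')
    for n in 'testbox cradle guard_handle rack module mat module_orange module_black screwdriver spray jar tape mug'.split():
        r=place_of(cam,n)
        print(cam,n,[(round(d['score'],2),w(cam,d['xyz'],c)) for d in r[:2]])
a=cv2.imread('pics/scene0.png');b=cv2.imread('pics/side0.png')
cv2.imwrite('pics/both.png',cv2.resize(np.vstack([a,b]),(400,600)) if 0 else a)
E
```

```text
{'intrinsics': array([[445.8501,   0.    , 278.7184],
       [  0.    , 445.8501, 206.2938],
       [  0.    ,   0.    ,   1.    ]]), 'position': array([1.0694, 0.5205, 0.8782]), 'orientation': array([-2.3707, -0.0092,  2.3222])}
{'t': 0.0, 'q': array([-1.2865,  0.4942,  1.3461, -0.    ,  1.3025, -0.0955]), 'dq': array([-0.0017, -0.002 , -0.0011, -0.0004,  0.0008, -0.0005]), 'joint_efforts': array([ -0.002 , -87.8829, -38.1853,   0.0706,   0.0531,  -0.0001]), 'tcp_pos': array([ 0.2316, -0.5801,  0.2133]), 'tool_rot': array([-3.1404, -0.0001,  0.3798]), 'wrist_force': array([0.6086, 0.4856, 0.1451]), 'wrist_torque': array([ 0.015 , -0.0392,  0.013 ]), 'width': 0.09101719817412283}
scene testbox [(0.81, array([0.6351, 0.1882, 0.0006])), (0.2, array([ 0.5217, -0.2026,  0.0103]))]
scene cradle []
scene guard_handle [(0.56, array([0.6274, 0.1222, 0.1231]))]
scene rack [(0.66, array([ 0.533 , -0.2575,  0.0001]))]
scene module [(0.69, array([ 0.5396, -0.2556,  0.0118])), (0.31, array([0.465 , 0.4158, 0.0009]))]
scene mat [(0.96, array([ 0.4309, -0.0171,  0.0009]))]
scene module_orange [(0.6
[... 645 characters left out ...]
de rack [(0.95, array([ 0.531 , -0.2555,  0.0013])), (0.32, array([ 0.5453, -0.3081,  0.01  ]))]
side module [(0.6, array([ 0.5359, -0.2601,  0.0059]))]
side mat [(0.72, array([ 0.4363, -0.0145,  0.0003])), (0.2, array([ 0.7432, -0.2857, -0.0021]))]
side module_orange [(0.67, array([ 0.5482, -0.3114,  0.0068])), (0.39, array([ 0.4365, -0.0167,  0.0014]))]
side module_black [(0.48, array([ 0.5257, -0.2029,  0.0061]))]
side screwdriver [(0.97, array([ 0.3508,  0.2442, -0.0014]))]
side spray [(0.91, array([ 0.7226, -0.1133,  0.001 ]))]
side jar []
side tape [(0.47, array([ 0.336 , -0.344 , -0.0005]))]
side mug [(0.82, array([0.4689, 0.4145, 0.002 ])), (0.31, array([ 0.4401, -0.0189,  0.0018]))]
```

View pics/scene0.png

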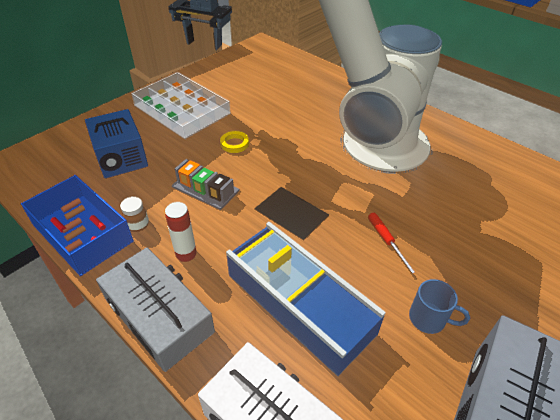

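View pics/side0.png

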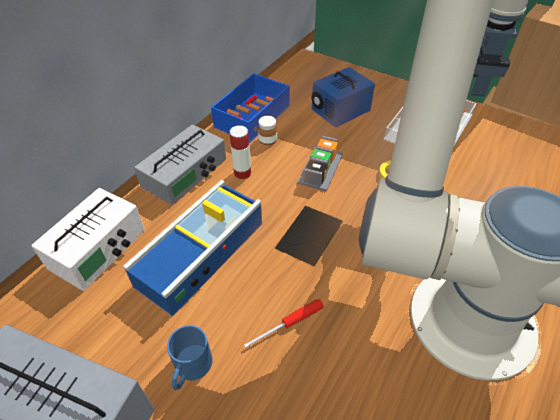

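The green module is in the middle slot, between orange and black. The guard is shut, and the mat and the box's surroundings are clear. I'll move towards the handle.

```bash
python3 -m inch '[[[0.05,-0.04,-0.05],0.1],[[0.612,-0.488,-0.09],0.38],[[0.612,-0.488,-0.09],0.38],[[0.612,-0.488,-0.09],0.38],[[0.612,-0.488,-0.09],0.38],[[0.612,-0.488,-0.09],0.38],[[0.612,-0.488,-0.09],0.38],[[0.612,-0.488,-0.09],0.38],[[0.612,-0.488,-0.09],0.38],[[0.612,-0.488,-0.09],0.38]]' 1
python3 - <<'E'
from h import *
snap('wrist','w0'); print(camera_params('wrist')['position'])
E
python3 -m inch '[[[0.23,-0.184,-0.03],0.0]]' - >/dev/null; python3 -c "
from bench import *;print(get_state())"
```

```text
t: 2.65
tcp_pos: [0.5336, -0.05, 0.292]
tool_rot: [3.141, -0.001, -0.0]
wrist_force: [1.3, -0.0, -0.3]
width: 0.0914
[ 0.6137 -0.0439  0.4637]
{'t': 2.825, 'q': array([-1.23280468e-01,  3.61447032e-01,  1.33191474e+00, -5.92185235e-04,
        1.44940953e+00,  1.44747311e+00]), 'dq': array([ 0.66712944,  0.55861442, -1.02083486,  0.00752931,  0.4239382 ,
        0.6867389 ]), 'joint_efforts': array([ -4.0829131 , -88.77262115, -31.35116458,   0.31555683,
        -1.1351198 ,  -2.91592218]), 'tcp_pos': array([ 0.58065041, -0.01210081,  0.2981649 ]), 'tool_rot': array([3.14115436e+00, 1.24201618e-03, 1.14533234e-04]), 'wrist_force': array([ 2.4064885 , -1.66905175,  0.97314131]), 'wrist_torque': array([-0.03214517,  0.04232816, -0.00233717]), 'width': 0.09127988094916568}
```

```bash
python3 -m inch '[[[-0.02,-0.06,-0.0],0],[[-0.02,-0.12,-0.0],0],[[-0.02,-0.12,-0.0],0],[[-0.02,-0.12,-0.0],0],[[-0.02,-0.12,-0.0],0]]'
python3 - <<'E'
from h import *
s=get_state();f,c=snap('wrist','w1'); print(c,s['tcp_pos'],s['tool_rot'])
for n in ('guard_handle','cradle','testbox','guard','mat'):
    print(n,[(round(d['score'],2),w('wrist',d['xyz'],c)) for d in place_of('wrist',n)[:2]])
E
```

```text
t: 3.45
tcp_pos: [0.5616, 0.1057, 0.298]
tool_rot: [3.141, 0.0, -0.002]
wrist_force: [-0.2, -0.3, -0.7]
width: 0.0913
{'intrinsics': array([[300.9761,   0.    , 282.7811],
       [  0.    , 300.9761, 214.4725],
       [  0.    ,   0.    ,   1.    ]]), 'position': array([0.6391, 0.106 , 0.4691]), 'orientation': array([ 2.8608,  0.0004, -1.5735])} [0.5616 0.1057 0.298 ] [ 3.1414  0.     -0.0016]
guard_handle [(0.6, array([0.6262, 0.1244, 0.1229]))]
cradle []
testbox [(0.72, array([ 0.6306,  0.1867, -0.0024]))]Traceback (most recent call last):
  File "<stdin>", line 4, in <module>
ValueError: it knows: cradle, guard_handle, jar, mat, module, module_black, module_orange, mug, rack, screwdriver, spray, tape, testbox
```

View pics/w1.png

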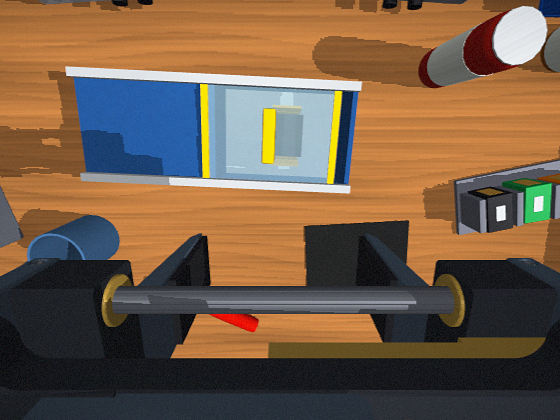

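The wrist view shows the guard with yellow strips at columns 205 and 335, the handle at (268,135), and the box rails running from (67,70) to (360,87) and (82,178) to (350,189). I'll project those rails into the world to get the box yaw.

```bash
python3 - <<'E'
from h import *
c=camera_params('wrist');K=np.array(c['intrinsics']);M=rot(c['orientation']);P=c['position']
def back(u,v,z):
    d=M@np.linalg.inv(K)@[u,v,1]; return P+d*(z-P[2])/d[2]
im=cv2.imread('pics/w1.png').astype(int); b,g,r=im[...,0],im[...,1],im[...,2]
white=(im.min(2)>175)
for name,(v0,v1),(u0,u1) in (('far',(60,95),(75,350)),('near',(168,196),(95,345))):
    pts=[]
    for u in range(u0,u1,5):
        v=np.where(white[v0:v1,u])[0]
        if len(v)>3: pts.append([u,v0+v.min(),v0+v.max()])
    pts=np.array(pts)
    for k in (1,2):
        l=np.array([back(p[0],p[k],.092) for p in pts]); f=np.polyfit(l[:,1],l[:,0],1)
        print(name,'top' if k==1 else 'bot',len(pts),'slope',f[0],'x at y=.15',np.polyval(f,.15),'std',np.std(l[:,0]-np.polyval(f,l[:,1])))
print('rail ends', [back(u,v,.092)[:2] for u,v in((67,67),(361,84),(81,173),(351,186))])
y=((r>150)&(g>130)&(b<90)).astype(np.uint8)
n,_,st,ce=cv2.connectedComponentsWithStats(y)
for i in range(1,n):
    if st[i,4]>80: print(st[i],ce[i],back(*ce[i],.123))
lab=cv2.connectedComponentsWithStats(y)[1]
for i in range(1,n):
    if st[i,4]>80:
        print(i,cv2.boxPoints(cv2.minAreaRect(np.argwhere(lab==i)[:,::-1].astype(np.float32))))
E
```

```text
far top 55 slope 0.04979259628674079 x at y=.15 0.6966795933395276 std 0.0003039332398402385
far bot 55 slope 0.05380186025784749 x at y=.15 0.6873118294825317 std 0.0017859968501720224
near top 35 slope 0.041581647986552304 x at y=.15 0.5754580006395357 std 0.00425999659856263
near bot 35 slope 0.04978685939041018 x at y=.15 0.5657826297404066 std 0.00036839594542924323
rail ends [array([0.7064, 0.353 ]), array([0.6875, 0.0158]), array([0.5851, 0.3599]), array([0.5678, 0.0202])]
[  60   31  322   27 2147] [235.3093  45.6959] [0.7204 0.1552 0.123 ]
[ 37  57  57   5 128] [67.25   59.1406] [0.7083 0.331  0.123 ]
[200  84   9  94 659] [204.3869 129.5569] [0.6373 0.1933 0.123 ]
[327  91  15  93 633] [334.0458 136.4218] [0.6296 0.0495 0.123 ]
[371  95  34   9  83] [387.7229  98.759 ] [ 0.6688 -0.0066  0.123 ]
[ 357  101  203   17 1633] [442.9112 110.7587] [ 0.6564 -0.0678  0.123 ]
[  0 106  62  12 389] [ 32.635  111.8792] [0.6564 0.3792 0.123 ]
[262 108  14  56 697] [268.4448 135.5925] [0.6307 0.1225 0.123 ]
[355 123 188   7 614] [444.5228 127.2101] [ 0.6392 -0.072   0.123 ]
[354 137 168 
[... 2706 characters left out ...]
5663]
 [409.     244.    ]]
657 [[278.9634 244.3293]
 [279.6585 238.0732]
 [304.3537 240.8171]
 [303.6585 247.0732]]
673 [[208.555  251.4521]
 [209.1515 242.8036]
 [286.4047 248.1314]
 [285.8083 256.7799]]
678 [[406.9604 246.6039]
 [472.0099 240.099 ]
 [473.0792 250.7921]
 [408.0297 257.297 ]]
790 [[211. 269.]
 [269. 269.]
 [269. 275.]
 [211. 275.]]
813 [[210.9685 280.9836]
 [211.0348 276.8101]
 [284.064  277.9693]
 [283.9977 282.1428]]
833 [[295. 285.]
 [295. 285.]
 [211. 285.]
 [211. 285.]]
840 [[250.556  327.9859]
 [251.1178 310.2895]
 [377.5618 314.3036]
 [377.     332.    ]]
841 [[193. 324.]
 [193. 318.]
 [229. 318.]
 [229. 324.]]
889 [[177. 352.]
 [267. 352.]
 [267. 357.]
 [177. 357.]]
```

Box centre is about (0.633, 0.187) with yaw −0.050. The handle is at about (0.630, 0.123), so the guard starts about 17 mm ajar. I'll grip the handle.

```bash
python3 -m inch '[[[0.04,-0.0175,0.03],0.048],[[0.0685,-0.0175,0.08],0.048],[[0.0685,-0.0175,0.14],0.048],[[0.0685,-0.0175,0.18],0.048],[[0.0685,-0.0175,0.2],0.048],[[0.0685,-0.0175,0.2],0.048],[[0.0685,-0.0175,0.2],0.048]]' 0.5 20
python3 -m inch '[[[0,0,0],0],[[0,0,0],0],[[0,0,0],0],[[0,0,0],0],[[0,0,0],0]]' 0 20
```

```text
t: 4.53
tcp_pos: [0.6306, 0.1242, 0.0991]
tool_rot: [-3.141, -0.001, -0.049]
wrist_force: [0.5, 0.1, -0.3]
width: 0.0458
t: 5.15
tcp_pos: [0.6301, 0.1243, 0.0983]
tool_rot: [3.142, -0.0, -0.048]
wrist_force: [-1.9, -1.3, 5.6]
width: 0.014
```

```bash
python3 -m inch '[[[0,-0.01,0],0],[[0,-0.04,0],0],[[0,-0.07,0],0],[[0,-0.1,0],0],[[0,-0.12,0],0],[[0,-0.13,0],0],[[0,-0.135,0],0],[[0,-0.135,0],0]]'
```

```text
t: 6.15
tcp_pos: [0.6365, 0.2575, 0.0982]
tool_rot: [3.139, 0.0, -0.048]
wrist_force: [-0.5, -13.3, 8.6]
width: 0.014
```

```bash
python3 -m inch '[[[0,0.001,0],0],[[0,0.001,0],0],[[0,0.001,-0.05],0],[[0,0.02,-0.1],0],[[-0.05,0.06,-0.13],0],[[-0.09,0.12,-0.16],0],[[-0.09,0.155,-0.17],0],[[-0.09,0.155,-0.17],0],[[-0.09,0.155,-0.17],0]]' 0.5
python3 - <<'E'
from h import *
s=get_state();f,c=snap('wrist','w2'); print(c,s['tcp_pos'],s['tool_rot'])
for n in ('guard_handle','cradle','testbox','mat'):
    print(n,[(round(d['score'],2),w('wrist',d['xyz'],c)) for d in place_of('wrist',n)[:2]])
cv2.imwrite('pics/w2c.png',cv2.resize(f[40:240,30:400,::-1],None,fx=2,fy=2))
E
```

```text
t: 7.28
tcp_pos: [0.5392, 0.109, 0.2679]
tool_rot: [-3.141, -0.0, -0.049]
wrist_force: [0.7, -0.6, 0.5]
width: 0.0456
{'intrinsics': array([[300.9761,   0.    , 282.7811],
       [  0.    , 300.9761, 214.4725],
       [  0.    ,   0.    ,   1.    ]]), 'position': array([0.6167, 0.1055, 0.4389]), 'orientation': array([ 2.8609,  0.001 , -1.6206])} [0.5392 0.109  0.2679] [-3.1411 -0.0001 -0.0487]
guard_handle [(0.69, array([0.6368, 0.2627, 0.124 ]))]
cradle [(0.78, array([0.6292, 0.102 , 0.0137]))]
testbox [(0.73, array([0.6343, 0.186 , 0.0022])), (0.62, array([ 0.5193, -0.1987,  0.0068]))]
mat [(0.93, array([ 0.4337, -0.0143,  0.0015])), (0.52, array([0.629 , 0.1031, 0.0129]))]
```

View pics/w2c.png

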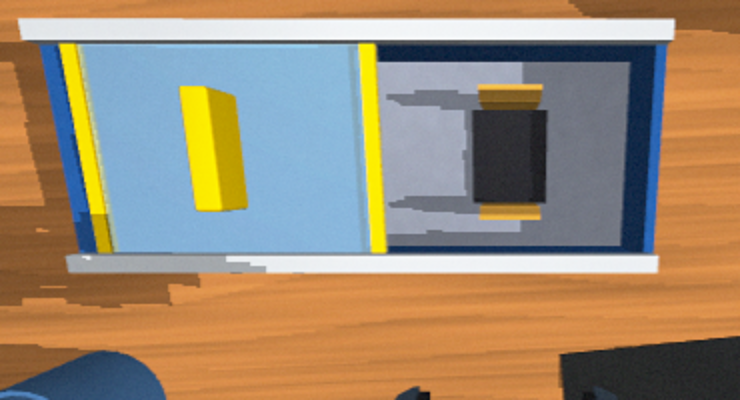

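The guard is fully open. The pad and posts are visible, with the pad centre near (284.7,118.7) in the full frame. Next is the rack.

```bash
python3 - <<'E'
from h import *
c=camera_params('wrist');K=np.array(c['intrinsics']);M=rot(c['orientation']);P=c['position']
def back(u,v,z):
    d=M@np.linalg.inv(K)@[u,v,1]; return P+d*(z-P[2])/d[2]
print(back(284.75,118.75,.012), [back(30+u/2,40+v/2,.012)[:2] for u,v in((472,110),(547,110),(472,204),(547,204))])
E
python3 -m inch '[[[0.0,0.05,0],-0.18],[[0.0275,0.1,0],-0.36],[[0.0275,0.15,0],-0.54],[[0.0275,0.2,0],-0.72],[[0.0275,0.25,0],-0.9],[[0.0275,0.3,0],-1.08],[[0.0275,0.35,0],-1.26],[[0.0275,0.4,0],-1.44],[[0.0275,0.438,0],-1.62],[[0.0275,0.438,0],-1.8]]' 1
python3 -m inch '[[[0,0,0],0],[[0,0,0],0]]'
python3 - <<'E'
from h import *
s=get_state();f,c=snap('wrist','w3'); print(c['position'],c['orientation'],s['tcp_pos'],s['tool_rot'])
for n in ('module','module_orange','module_black','rack','mat'):
    print(n,[(round(d['score'],2),w('wrist',d['xyz'],c)) for d in place_of('wrist',n)[:2]])
E
```

```text
[0.6278 0.1033 0.012 ] [array([0.6589, 0.1267]), array([0.6565, 0.0771]), array([0.5985, 0.1305]), array([0.596 , 0.0789])]
t: 8.78
tcp_pos: [0.5454, -0.3324, 0.2671]
tool_rot: [-3.141, -0.0, 1.756]
wrist_force: [0.1, 0.9, -0.3]
width: 0.0913
t: 9.02
tcp_pos: [0.5457, -0.3294, 0.2678]
tool_rot: [-3.141, -0.0, 1.748]
wrist_force: [0.0, 0.5, 0.1]
width: 0.0912
[ 0.5314 -0.2522  0.4389] [2.863  0.0011 0.1763] [ 0.5457 -0.3294  0.2678] [-3.1414 -0.0003  1.7481]
module [(0.94, array([ 0.5365, -0.2555,  0.0123]))]
module_orange [(0.85, array([ 0.5387, -0.3084,  0.0074]))]
module_black [(0.85, array([ 0.5207, -0.198 ,  0.0103]))]
rack []
mat [(0.69, array([ 0.5346, -0.254 ,  0.014 ]))]
```

View pics/w3.png

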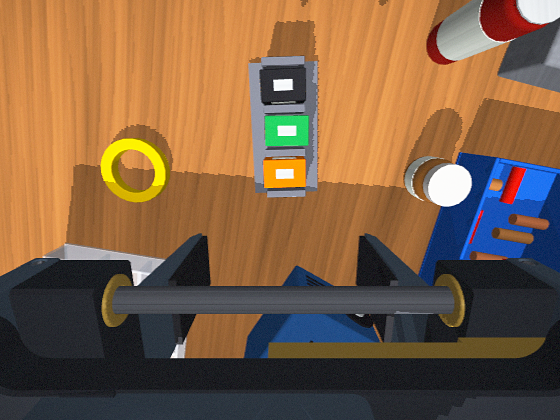

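The green module's top is at about (287,130) between black (284,85) and orange (284,174). Only the rack ends (x) are free.

```bash
python3 - <<'E'
from h import *
c=camera_params('wrist');K=np.array(c['intrinsics']);M=rot(c['orientation']);P=c['position']
def back(u,v,z):
    d=M@np.linalg.inv(K)@[u,v,1]; return P+d*(z-P[2])/d[2]
im=cv2.imread('pics/w3.png').astype(int); b,g,r=im[...,0],im[...,1],im[...,2]
m=((g>r+40)&(g>b+30)); m[:,:240]=0;m[:,340:]=0;m[220:]=0
m=cv2.morphologyEx(m.astype(np.uint8),cv2.MORPH_CLOSE,np.ones((21,21)))
pts=np.argwhere(m)[:,::-1]
print(pts.min(0),pts.max(0))
w2=np.array([back(u,v,.056)[:2] for u,v in pts]).astype(np.float32)*1000
rr=cv2.minAreaRect(w2);print(rr);print(cv2.boxPoints(rr))
L=[]
for v in range(75,188,6):
    row=im[v,235:262]; d=row[:,2]-row[:,0]  # wood is red>blue
    L.append(back(235+np.where(d<30)[0][0],v,.008)[:2] if (d<30).any() else None)
L=np.array([x for x in L if x is not None]);f=np.polyfit(L[:,1],L[:,0],1);print('left edge slope',f,np.std(L[:,0]-np.polyval(f,L[:,1])))
for p in ((0.5365,-.2555),):print(pix('wrist',[*p,.056]))
E
```

```text
[265 115] [308 145]
((535.5941772460938, -254.06312561035156), (53.36151123046875, 35.40928649902344), 10.278444290161133)
[[ 506.1825 -241.4033]
 [ 512.5007 -276.2444]
 [ 565.0059 -266.723 ]
 [ 558.6877 -231.8819]]
left edge slope [-0.2099  0.4341] 0.00040448622380349187
[287.057 131.531]
```

```bash
python3 -m inch '[[[0.055,0.0035,0],0],[[0.076,0.0035,0.03],0],[[0.076,0.0035,0.08],0],[[0.076,0.0035,0.13],0],[[0.076,0.0035,0.17],0],[[0.076,0.0035,0.17],0],[[0.076,0.0035,0.17],0]]' 1
python3 - <<'E'
from h import *
s=get_state();print(s['tcp_pos'],s['tool_rot'],s['width'])
E
```

```text
t: 10.2
tcp_pos: [0.536, -0.2551, 0.0995]
tool_rot: [3.14, 0.001, 1.752]
wrist_force: [0.4, 0.2, 0.2]
width: 0.0911
[ 0.536  -0.2551  0.0995] [3.1403 0.0012 1.7516] 0.09113061664288365
```

```bash
python3 -m inch '[[[0.001,0,0.03],0],[[0.001,0,0.055],0],[[0.001,0,0.069],0],[[0.001,0,0.069],0],[[0.001,0,0.069],0]]' 1
python3 -m inch '[[[0,0,0],0],[[0,0,0],0],[[0,0,0],0],[[0,0,0],0],[[0,0,0],0],[[0,0,0],0]]' 0 25
```

```text
t: 10.82
tcp_pos: [0.5357, -0.2541, 0.0303]
tool_rot: [3.14, 0.001, 1.752]
wrist_force: [-0.0, -0.5, -0.6]
width: 0.0914
t: 11.58
tcp_pos: [0.5351, -0.2537, 0.0291]
tool_rot: [3.141, 0.0, 1.752]
wrist_force: [0.2, 0.3, 2.0]
width: 0.0538
```

```bash
python3 -m inch '[[[0,0,-0.02],0],[[0,0,-0.05],0],[[0,0,-0.09],0],[[0.05,-0.01,-0.1],0.05],[[0.1,-0.025,-0.1],0.12],[[0.15,-0.035,-0.1],0.23],[[0.2,-0.045,-0.1],0.23],[[0.24,-0.0566,-0.08],0.23],[[0.2524,-0.0566,-0.05],0.23],[[0.2524,-0.0566,-0.03],0.23]]'
python3 -m inch '[[[0,0,0],0],[[0,0,0.01],0],[[0,0,0.018],0],[[0,0,0.018],0],[[0,0,0.018],0]]'
```

```text
t: 12.82
tcp_pos: [0.4331, -0.0145, 0.0581]
tool_rot: [-3.141, -0.0, 1.523]
wrist_force: [0.5, 0.0, -1.8]
width: 0.0541
t: 13.45
tcp_pos: [0.434, -0.0157, 0.0412]
tool_rot: [3.141, -0.0, 1.522]
wrist_force: [0.4, 0.7, -2.1]
width: 0.0536
```

```bash
python3 -m inch '[[[0,0,0.008],0],[[0,0,0.013],0],[[0,0,0.0155],0],[[0,0,0.0155],0],[[0,0,0.0165],0],[[0,0,0.0165],0]]'
```

```text
t: 14.2
tcp_pos: [0.4339, -0.0156, 0.0245]
tool_rot: [3.141, 0.0, 1.522]
wrist_force: [0.5, -0.3, -1.6]
width: 0.0538
```

```bash
python3 -m inch '[[[0,0,0.0005],0],[[0,0,0.001],0],[[0,0,0.001],0]]';python3 -m inch '[[[0,0,0.0005],0],[[0,0,0.001],0],[[0,0,0.001],0]]'
```

```text
t: 14.58
tcp_pos: [0.434, -0.0156, 0.024]
tool_rot: [3.141, 0.0, 1.522]
wrist_force: [-1.9, 0.3, 16.9]
width: 0.0539
t: 14.95
tcp_pos: [0.434, -0.0156, 0.0235]
tool_rot: [3.141, 0.0, 1.522]
wrist_force: [-4.9, 1.0, 33.6]
width: 0.0538
```

```bash
python3 -m inch '[[[0,0,-0.001],0],[[0,0,-0.001],0],[[0,0,-0.001],0],[[0,0,-0.02],0],[[0,0,-0.07],0],[[0,0,-0.1],0],[[0,0,-0.1],0.18],[[0,0,-0.1],0.36],[[0,0,-0.1],0.54],[[0,0,-0.1],0.72]]' 1
python3 -m inch '[[[0,0,0],0.18],[[0,0,0],0.36],[[0,0,0],0.54],[[0,0,0],0.72],[[0,0,0],0.851],[[0,0,0],0.851],[[0,0,0],0.851]]' 1
```

```text
t: 16.2
tcp_pos: [0.4338, -0.0156, 0.1224]
tool_rot: [-3.141, 0.0, 0.796]
wrist_force: [0.1, 0.5, -0.5]
width: 0.0913
t: 17.08
tcp_pos: [0.4338, -0.0156, 0.1224]
tool_rot: [-3.142, 0.0, -0.046]
wrist_force: [-0.8, -0.5, 0.1]
width: 0.0911
```

```bash
python3 -m inch '[[[0,0,0.03],0.003],[[0,0,0.06],0.003],[[0,0,0.08],0.003],[[0,0,0.0915],0.003],[[0,0,0.0915],0.003],[[0,0,0.0915],0.003]]' 1
python3 -m inch '[[[0,0,0],0],[[0,0,0],0],[[0,0,0],0],[[0,0,0],0],[[0,0,0],0],[[0,0,0],0],[[0,0,0],0]]' 0 25
python3 - <<'E'
from h import *
for cam in('scene','side'):
    f,c=snap(cam,cam+'1');print([(round(d['score'],2),w(cam,d['xyz'],c)) for d in place_of(cam,'module')[:2]])
E
```

```text
t: 17.82
tcp_pos: [0.4343, -0.0157, 0.0315]
tool_rot: [3.142, -0.001, -0.052]
wrist_force: [-0.4, 0.3, -0.4]
width: 0.091
t: 18.7
tcp_pos: [0.4339, -0.0156, 0.031]
tool_rot: [-3.142, 0.0, -0.052]
wrist_force: [-1.0, 0.4, 1.0]
width: 0.0358
[(0.83, array([ 0.4379, -0.0165,  0.0027]))]
[(0.57, array([ 0.4331, -0.0199,  0.0009]))]
```

```bash
python3 -m inch '[[[0,0,-0.02],0],[[0,0,-0.06],0],[[0,0,-0.11],0],[[0.04,-0.03,-0.12],0],[[0.08,-0.055,-0.12],0],[[0.12,-0.08,-0.12],0],[[0.16,-0.11,-0.12],0],[[0.1886,-0.1284,-0.12],0],[[0.1886,-0.1284,-0.12],0],[[0.1886,-0.1284,-0.12],0]]'
python3 - <<'E'
from h import *
s=get_state();print(s['tcp_pos'],s['tool_rot'])
snap('scene','s2');snap('wrist','w4')
a=cv2.imread('pics/s2.png')[180:380,180:420];b=cv2.imread('pics/w4.png')[0:300]
cv2.imwrite('pics/c2.png',np.hstack([cv2.resize(a,(360,300)),b[:,100:500]]))
for cam in('scene','side'):
    f,c=snap(cam,cam+'2');print([(round(d['score'],2),w(cam,d['xyz'],c)) for d in place_of(cam,'module')[:1]])
    print([(round(d['score'],2),w(cam,d['xyz'],c)) for d in place_of(cam,'cradle')[:1]])
E
```

```text
t: 20.15
tcp_pos: [0.628, 0.1026, 0.1505]
tool_rot: [3.141, 0.002, -0.052]
wrist_force: [-0.9, -0.5, -1.2]
width: 0.0359
[0.628  0.1026 0.1505] [ 3.1413  0.0015 -0.052 ]
[(0.7, array([0.6289, 0.1039, 0.1229]))]
[(0.94, array([0.6288, 0.1019, 0.0136]))]
[(0.89, array([0.632 , 0.0991, 0.1195]))]
[(0.6, array([0.6299, 0.1016, 0.0117]))]
```

View pics/c2.png

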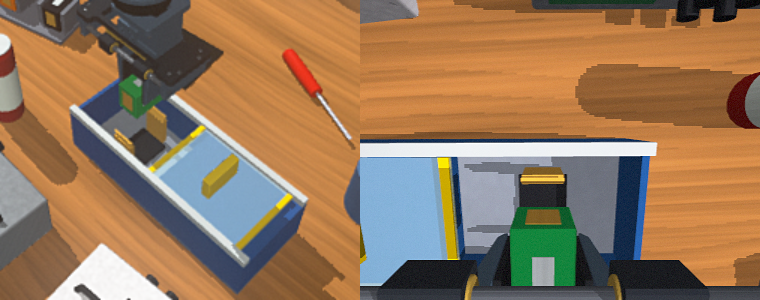

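The green module is held upright over the posts, with its brass end facing the far post at (543,177). I'll lower it.

```bash
python3 -m inch '[[[0.0008,0,0.03],0.001],[[0.0008,0,0.05],0.001],[[0.0008,0,0.065],0.001],[[0.0008,0,0.08],0.001],[[0.0008,0,0.09],0.001],[[0.0008,0,0.1],0.001],[[0.0008,0,0.104],0.001],[[0.0008,0,0.104],0.001],[[0.0008,0,0.104],0.001]]'
```

```text
t: 21.68
tcp_pos: [0.6301, 0.1028, 0.0474]
tool_rot: [-3.141, -0.001, -0.053]
wrist_force: [-0.2, -0.4, -0.6]
width: 0.0359
```

```bash
python3 -m inch '[[[0,0,0.003],0],[[0,0,0.005],0],[[0,0,0.0055],0],[[0,0,0.0055],0],[[0,0,0.0055],0]]'
```

```text
t: 22.3
tcp_pos: [0.6298, 0.1028, 0.0416]
tool_rot: [-3.142, -0.0, -0.053]
wrist_force: [-0.7, -0.1, -1.9]
width: 0.0359
```

```bash
python3 -m inch '[[[-0.0007,0,0],0],[[-0.0007,0,0.001],0],[[-0.0007,0,0.0017],0],[[-0.0007,0,0.0017],0]]'; python3 -m inch '[[[0,0,0.0003],0],[[0,0,0.0006],0],[[0,0,0.0006],0]]'
```

```text
t: 22.8
tcp_pos: [0.629, 0.1028, 0.04]
tool_rot: [-3.142, -0.0, -0.053]
wrist_force: [-2.0, -0.9, 4.3]
width: 0.0358
t: 23.18
tcp_pos: [0.629, 0.1028, 0.04]
tool_rot: [-3.142, -0.0, -0.053]
wrist_force: [-5.0, -0.1, 14.1]
width: 0.0356
```

```bash
python3 -m inch '[[[0,0,-0.001],0],[[0,0,-0.001],0],[[0,0,-0.001],0],[[0,0,-0.02],0],[[0,0,-0.06],0],[[0,0,-0.11],0],[[-0.03,-0.02,-0.16],0],[[-0.08,-0.03,-0.2],0],[[-0.09,-0.03,-0.22],0],[[-0.09,-0.03,-0.22],0]]' 0.7
python3 - <<'E'
from h import *
s=get_state();print(s['tcp_pos'],s['tool_rot'])
f,c=snap('wrist','w5'); 
for n in('module','cradle','guard_handle'): print(n,[(round(d['score'],2),w('wrist',d['xyz'],c)) for d in place_of('wrist',n)[:1]])
cv2.imwrite('pics/w5c.png',cv2.resize(f[40:240,80:400,::-1],None,fx=2.4,fy=2.4))
E
```

```text
t: 24.42
tcp_pos: [0.5409, 0.1379, 0.2622]
tool_rot: [-3.141, -0.004, -0.053]
wrist_force: [0.7, 0.3, 0.5]
width: 0.0637
[0.5409 0.1379 0.2622] [-3.1407 -0.0043 -0.0526]
module [(0.72, array([0.6207, 0.106 , 0.0153]))]
cradle [(0.71, array([ 0.4343, -0.0144,  0.0046]))]
guard_handle [(0.85, array([0.6367, 0.2624, 0.1235]))]
```

View pics/w5c.png

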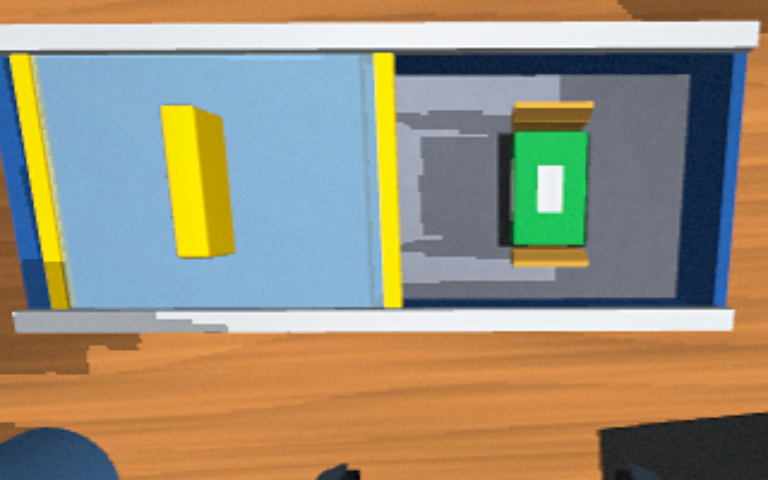

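The module stands between the posts, centred along y (module crop columns 514–588, posts 513–591), with its brass ends facing them. Next is closing the guard.

```bash
python3 -m inch '[[[0.04,-0.06,0],-0.003],[[0.08,-0.11,0.02],-0.003],[[0.0892,-0.1244,0.05],-0.003],[[0.0892,-0.1244,0.09],-0.003],[[0.0892,-0.1244,0.13],-0.003],[[0.0892,-0.1244,0.155],-0.003],[[0.0892,-0.1244,0.162],-0.003],[[0.0892,-0.1244,0.162],-0.003],[[0.0892,-0.1244,0.162],-0.003]]' 0.5
python3 -m inch '[[[0,0,0],0],[[0,0,0],0],[[0,0,0],0],[[0,0,0],0],[[0,0,0],0]]' 0 20
```

```text
t: 25.75
tcp_pos: [0.6372, 0.2571, 0.0983]
tool_rot: [-3.141, -0.002, -0.05]
wrist_force: [-0.1, 0.3, -0.0]
width: 0.0458
t: 26.38
tcp_pos: [0.6365, 0.257, 0.0974]
tool_rot: [-3.142, -0.0, -0.05]
wrist_force: [-0.7, 0.0, 2.6]
width: 0.0138
```

```bash
python3 -m inch '[[[0,0.01,0],0],[[0,0.04,0],0],[[0,0.07,0],0],[[0,0.1,0],0],[[0,0.125,0],0],[[0,0.14,0],0],[[0,0.148,0],0],[[0,0.152,0],0],[[0,0.152,0],0]]'
python3 -m inch '[[[0,0.002,0],0],[[0,0.003,0],0],[[0,0.003,0],0]]'
```

```text
t: 27.5
tcp_pos: [0.6291, 0.1052, 0.0974]
tool_rot: [3.141, -0.0, -0.05]
wrist_force: [2.0, -1.3, 4.7]
width: 0.0139
t: 27.88
tcp_pos: [0.629, 0.1026, 0.0973]
tool_rot: [-3.141, -0.001, -0.05]
wrist_force: [2.2, 2.2, 4.6]
width: 0.0136
```

```bash
python3 -m inch '[[[0,0.001,0],0],[[0,0.0015,0],0],[[0,0.0015,0],0]]'
python3 -m inch '[[[0,0.001,0],0],[[0,0.001,0],0],[[0,0.001,0],0]]'
```

```text
t: 28.25
tcp_pos: [0.6289, 0.1026, 0.0973]
tool_rot: [-3.139, -0.001, -0.05]
wrist_force: [3.4, 14.1, 3.0]
width: 0.0144
t: 28.62
tcp_pos: [0.6289, 0.1025, 0.0974]
tool_rot: [-3.138, -0.001, -0.05]
wrist_force: [4.3, 20.7, 2.4]
width: 0.0137
```

```bash
python3 -m inch '[[[0,0,0],0],[[0,0,0],0],[[0,0,0],0],[[0,0,-0.03],0],[[0,0,-0.08],0],[[0,0,-0.13],0],[[-0.05,0,-0.17],0],[[-0.09,0,-0.18],0],[[-0.09,0,-0.18],0],[[-0.09,0,-0.18],0]]' 0.5
python3 - <<'E'
from h import *
f,c=snap('wrist','w6')
for n in('module','guard_handle','module_orange','module_black'): print(n,[(round(d['score'],2),w('wrist',d['xyz'],c)) for d in place_of('wrist',n)[:1]])
g,_=snap('scene','s3')
print([(n,[w('scene',d['xyz']) for d in place_of('scene',n)[:1]]) for n in('module_orange','module_black','guard_handle')])
cv2.imwrite('pics/c6.png',np.hstack([cv2.resize(f[40:240,60:400,::-1],(500,294)),cv2.resize(g[140:380,150:420,::-1],(300,294))]))
E
```

```text
t: 29.88
tcp_pos: [0.5389, 0.1041, 0.2772]
tool_rot: [3.142, -0.0, -0.05]
wrist_force: [0.7, 0.1, 0.1]
width: 0.0454
module []
guard_handle [(0.59, array([0.6294, 0.1028, 0.1234]))]
module_orange [(0.73, array([ 0.4642,  0.4192, -0.0004]))]
module_black [(0.79, array([ 0.5168, -0.1981,  0.0057]))]
[('module_orange', [array([ 0.5437, -0.3068,  0.0072])]), ('module_black', [array([ 0.5201, -0.205 ,  0.0101])]), ('guard_handle', [array([0.6291, 0.1019, 0.1226])])]
```

View pics/c6.png

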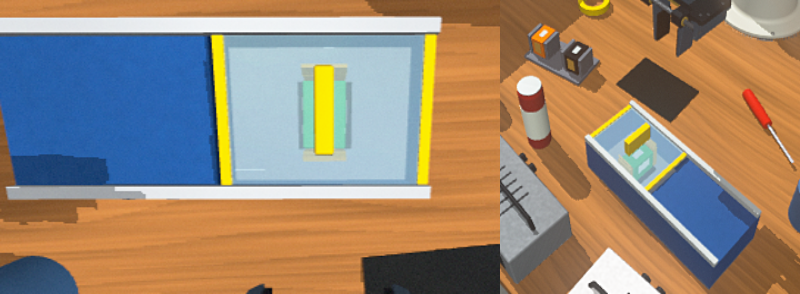

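The guard is flush with the box end (strip at column 428). The green module stands centred under it, the neighbouring modules haven't moved, and the arm is clear.

```bash
python3 -c "
from bench import *;print(sign_off())"
```

```text
the job is handed in; nothing more can be done
None
```

The job is done and handed in at about 30 s of the 72 s allowed. I slid the guard open to its stop and took the green module from the middle rack slot by its ends. I set it down on the mat and gripped it again across its sides. Then I stood it on the pad between the posts and pushed the guard shut until it met its end stop at about 20 N.

**Last checks:**
- **Guard:** the handle is at about (0.629, 0.102), right above the cradle at about (0.629, 0.1025), and the guard's end strip is flush with the box end.
- **Module:** the pictures show it upright between the posts with its brass ends facing them. It was released at (0.629, 0.103).
- **Other items:** the orange and black modules are still in their slots, and the arm was clear with no contact force. I did not re-measure the other bench items after the job; the spray can and screwdriver in the last picture looked undisturbed.

**Disagreements:**
- One network reading put the placed module about 8 mm off in x, at 0.621. The picture and the grip position contradicted it, so I ignored it.
- With the guard shut, the network did not detect the module through the clear plate, though the picture shows it there.
- One wrist-camera reading for the orange module landed on the mug. The scene camera placed the orange module unchanged.

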